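# Turn the spice carousel until the pepper mill is at the front

### The arm

A 6-joint arm with a two-finger parallel gripper is mounted at the origin on a cart in front of the work surface, level with it; the furniture and walls round the work are solid. World frame = base frame: x ahead of the robot, y to its left, z up, the work surface at z = 0. Lengths are in m, angles in rad, forces in N, time in s.
With the tool pointing down it reaches from about 0.35 to 1 m from the base axis. Payload 7.1 kg.
Tool frame: the origin (TCP) lies midway between the tips of the shut fingers; the grasp point (between the pads) lies 19 mm behind it; z points along the fingers, y is the line along which they close (so a half turn about z gives the same grasp; the last joint's range is limited). The gripper opens to 85 mm and grips with 20 to 120 N. Pads are 22 mm wide; open, the fingers measure 114 mm over their backs; the gripper's body (76 mm by 85 mm) begins 54 mm behind the grasp point. The pads swing forward as they close: fully open they stand 13 mm farther back than shut.
Start: joints at [1.128, 0.423, 1.63, -0, 1.089, -0.019], TCP at [0.257, 0.57, 0.231] pointing down, gripper open.
Joint ranges: [-3, 3], [-0.9, 2.11], [0.09, 2.58], [-1.31, 4.45], [0.11, 2.69], [-2.54, 2.54]. Speed limits (rad/s): [2.39, 2.39, 3.01, 3.14, 3.14, 3.14].

### API

Orientations are given as a unit quaternion [w, x, y, z].
In Python, from station import * gives the robot as it stands.
- The arm moves only by the tool move_arm, never from a script. Its arguments are lists of equal length, an entry for each row: "delta_pos": the shift along the tool's x, y, z in cm, a list of three; "turn": the turn about the tool's z in rad. In form: {"delta_pos": [[x, y, z], ...], "turn": [turn, ...]}. A call has 1 to 8 rows; each row is the pose to reach, as a shift and turn from the pose commanded when the call began, along the tool's axes at that moment; what a row does not reach only later rows make up. A row lasts 1/12 s, in which the tool goes at most 41.7 mm and 7.16 degrees, less where a joint would pass 70% of its speed; a pose out of reach is approached as far as the arm can. A call with a gripper value outside its range is refused whole. "claw" is the closure, from 0 (fully open) to 1 (shut), set as the call begins (left out, the last holds). The fingers move at their own pace and stop on an object; "newtons" is the grip in N (left out, the last holds). Time passes only in rows, so rows that repeat a pose let the fingers close. It gives the time, the measured TCP pose, the force, the opening and the grip force at its end, in the units of the state.
- get_state(): the state, without advancing time (a new reading comes with each control period).
- read_camera(name): name is "scene" or "side" or "wrist"; returns the picture (384x512x3 uint8, red, green, blue); there is no depth.
- camera_params(name): a dict with "K" (3x3 intrinsics, pixels), "dist_coeffs" ([k1, k2, p1, p2, k3] as OpenCV has them; the pictures are not rectified), "R" (3x3) and "t" (3): a world point X has camera coordinates R X + t. Camera axes: x right, y down, z forward; pixel columns grow to the right and rows downward; lengths in m; the calibration is good to about 2 mm. A picture is of the moment at which its call begins: read the wrist's pose just before it. camera_params takes no time and is no camera call; for the wrist camera it gives the pose at the moment of the call.
- sign_off(): hands the job in; it is judged then, once.
The state is a dict: "time": time; "joints": joint angles; "joint_vel": joint speeds; "tau": joint torques, N m; "tcp_pos": TCP position; "tool_rot": TCP orientation; "contact_force": force on the tool from outside, world axes, zero at the start; "torque": the same for the moment, N m; "grip_width": finger opening in m; "grip_force": force on a finger pad.
Only numpy, scipy, OpenCV 4.12 (cv2) and the standard library are available. Lean on these libraries where they do the work, as an engineer would, in place of code of your own. Each camera call takes 0.05 s, during which the arm holds its last target. There are 200 camera calls.

### The job

Turn the wooden spice carousel gently by pushing in the finger hollows of its rim with the fingertips, until the pepper mill stands at the front, in line with the pointer that sticks out of the carousel's fixed foot. Do not lift anything, do not touch the mill or the jars that ride on the turntable, and leave the lemon, the garlic and the salt shaker beside it where they are.

Things in the scene. Friction and masses are not known exactly. Their poses are not given: they have to be found in the camera images.
- carousel_base: the fixed round wooden foot under the turntable, 210 mm across, 13 mm high, with a straight wooden pointer 24 mm wide, 10 mm high (13 mm at a steel stud near its end) that sticks out along the foot's -x axis, roughly towards the robot, to 217 mm from the axis: about 50 mm of it shows beyond the rim. Front = where the pointer points. Origin on the turntable's axis at worktop height, z up
- turntable_hub (a point): centre of the turntable's flat top, on its axis; x and y turn with the turntable, z up. The turntable is a wooden disc 330 mm across and 26 mm thick, its underside 18 mm and its top 44 mm above the worktop, with a small steel cap 4 mm high at the centre. Six equal finger hollows in its rim lie in directions 0, 60, 120, 180, 240 and 300 degrees from this x axis
- hollow0 (a point): middle of the hollow at 0 degrees: 155 mm from the axis, at the height of the disc's middle (31 mm). Each hollow is cut through the full thickness of the rim, 24 mm deep (its floor 141 mm from the axis), 44 mm wide at the floor and about 62 mm at the mouth, with straight sides to push against. The rim between two hollows is over 100 mm wide, too wide to pinch
- turntable (a joint): angle of the turntable, rad, 0 at the start of every run, growing anticlockwise seen from above. It turns freely through more than a full turn either way with a little friction (about 1.5 N at the rim) and stops where it is left
- pepper_mill: wooden pepper mill, the tallest thing on the turntable: round, 58 mm across, 170 mm tall, waisted, with a ball-like head and a small steel knob. Stands loose on the turntable, its axis 60 mm from the turntable's axis, 55 to 115 degrees to one or the other side of the pointer at the start. Origin at the centre of its underside, z up. Not to be touched
- spice_a: a spice jar standing on the turntable, round, 45 mm across, 106 mm tall, its axis 60 mm from the turntable's axis; origin at the centre of its underside, z up. Loose, not to be touched
- spice_b: a spice jar standing on the turntable, round, 45 mm across, 106 mm tall, its axis 60 mm from the turntable's axis; origin at the centre of its underside, z up. Loose, not to be touched
- spice_c: a spice jar standing on the turntable, round, 45 mm across, 106 mm tall, its axis 60 mm from the turntable's axis; origin at the centre of its underside, z up. Loose, not to be touched
- lemon: lemon, 83x58x58 mm, lying on the worktop to the right of the carousel's front; origin under its centre. Loose bystander
- garlic: garlic bulb, 56 mm across and high, on the worktop to the left of the carousel; origin under its centre. Loose bystander
- salt_shaker: glass salt shaker, 44 mm across, 90 mm tall, on the worktop to the left of the carousel; origin at the centre of its underside. Loose bystander

How it is judged:
By the outcome, as a careful person would: the job done as asked, in the order asked, and still so for the second after the job is handed in, with the robot touching nothing.
It also fails if it takes over 64 s, if anything falls off the work surface, if the arm or the gripper's body presses on something with over 40 N, if the wrist force passes 120 N, or if a joint passes its speed limit or range.

## Working session

There is one attempt and no reset: what is moved stays moved. The work goes in short steps, Python scripts to look and compute and a tool call to move; the robot and the scene stay as the last step left them, time stands still between calls to the robot, and variables do not carry over. Pictures are saved under pics/ and viewed, at most 10 in all, crops included, and the job is handed in when it is done.

Besides the shell and the picture viewer there is one more tool, called after ">>>" as name(argument=value, ...), one argument or row to a line, values as JSON. move_arm: Moves the arm, as the interface text tells. Its arguments: {"type":"object","properties":{"delta_pos":{"type":"array"},"turn":{"type":"array"},"claw":{"type":"number"},"newtons":{"type":"number"}},"required":["delta_pos","turn"]}

```bash
mkdir -p pics
python3 - <<'E'
from station import *
import cv2,numpy as np
s=get_state();print(s['time'],s['tcp_pos'],s['tool_rot'],s['contact_force'])
for n in("scene","side"):
    im=read_camera(n);cv2.imwrite(f"pics/{n}0.png",im[:,:,::-1])
    p=camera_params(n);print(n,p)
E
```

```text
0.0 [0.25678795 0.56922835 0.23056329] [-1.57319364e-04  2.10330845e-01  9.77629973e-01 -7.39368312e-04] [-0.35786008 -0.56575191 -0.37863032]
scene {'K': array([[476.94922939,   0.        , 256.5328496 ],
       [  0.        , 476.94922939, 196.73293577],
       [  0.        ,   0.        ,   1.        ]]), 'dist_coeffs': array([-0.16646813,  0.        ,  0.        ,  0.        ,  0.        ]), 'R': array([[ 0.84408095, -0.53575379, -0.02225342],
       [-0.31083516, -0.45506119, -0.83444641],
       [ 0.43693117,  0.71125747, -0.5506396 ]]), 't': array([-0.27634617,  0.33361117,  0.71573373])}
side {'K': array([[348.77125508,   0.        , 257.10520651],
       [  0.        , 348.77125508, 191.60857069],
       [  0.        ,   0.        ,   1.        ]]), 'dist_coeffs': array([-0.07549609,  0.        ,  0.        ,  0.        ,  0.        ]), 'R': array([[ 0.01027221, -0.99981393, -0.01632753],
       [-0.38903058,  0.0110461 , -0.92115861],
       [ 0.92116757,  0.01581424, -0.38884472]]), 't': array([0.29935033, 0.27339233, 0.38012745])}
```

View pics/scene0.png

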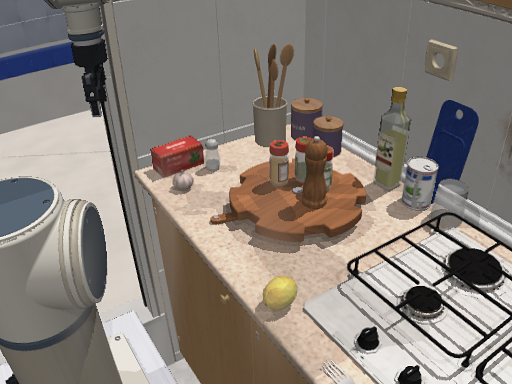

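View pics/side0.png

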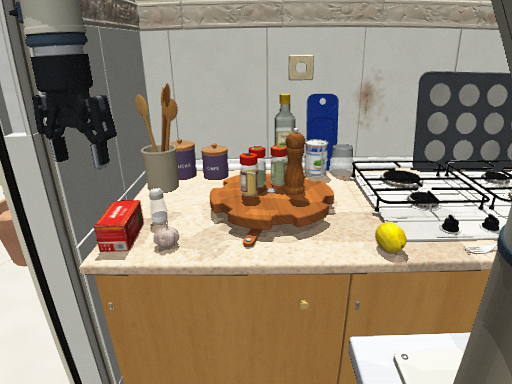

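The scene view shows the carousel around (300,200), its pointer tip at (216,219) and the mill base near (313,205). In the side view the pointer tip is at (250,240), the mill base at (295,192) and the lemon at (391,238). I'll zoom in on both.

Run:
```python
import cv2,numpy as np
a=cv2.imread("pics/scene0.png")[130:245,200:375];b=cv2.imread("pics/side0.png")[120:255,195:345]
a=cv2.resize(a,None,fx=4,fy=4,interpolation=cv2.INTER_CUBIC);b=cv2.resize(b,None,fx=4,fy=4,interpolation=cv2.INTER_CUBIC)
cv2.imwrite("pics/a.png",a);cv2.imwrite("pics/b.png",b);print(a.shape,b.shape)
```

```text
(460, 700, 3) (540, 600, 3)
```

View pics/a.png

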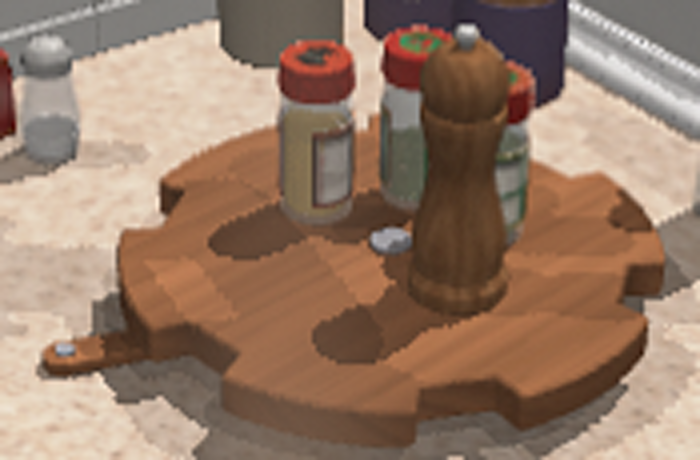

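View pics/b.png

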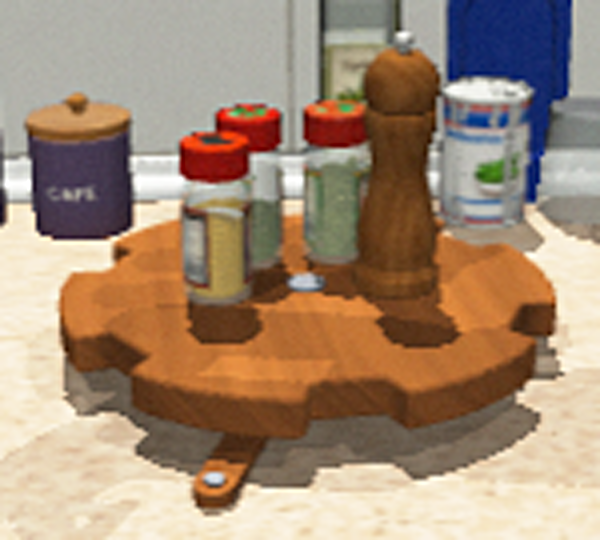

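The scene crop shows the cap at (390,238), the stud at (66,349) and the knob at (467,35). Top mouth corners are near (418,408)/(515,385), (155,328)/(225,375) and (165,180)/(122,232). The side crop shows the cap at (306,283), the stud at (213,480), the knob at (403,40), and front hollow corners at (308,392)/(403,382).

```bash
cat > h.py <<'E'
from station import *
import cv2,numpy as np
from scipy.optimize import least_squares
OFF={"scene":(200,130),"side":(195,120)}
P={n:camera_params(n) for n in OFF}
def full(n,u): return (np.array(u,float)+.5)/4-.5+OFF[n]
def plane(n,px,z):
    p=P[n];q=cv2.undistortPoints(np.array([[px]],float),p["K"],p["dist_coeffs"])[0,0]
    d=p["R"].T@np.array([*q,1]);c=-p["R"].T@p["t"];return c+d*(z-c[2])/d[2]
def proj(n,X):
    p=P[n];return cv2.projectPoints(np.array(X,float).reshape(-1,3),cv2.Rodrigues(p["R"])[0],p["t"],p["K"],p["dist_coeffs"])[0][:,0]
E
python3 - <<'E'
from h import *
pts={"cap":(.047,(390,238),(306,283)),"stud":(.013,(66,349),(213,480)),"knob":(.209,(467,35),(403,40)),"millbase":(.044,(458,290),(397,278))}
for k,(z,a,b) in pts.items():
    A=full("scene",a);B=full("side",b)
    r=least_squares(lambda X:np.r_[proj("scene",X)[0]-A,proj("side",X)[0]-B],[.6,.1,z])
    print(k,plane("scene",A,z).round(4),plane("side",B,z).round(4),"tri",r.x.round(4),r.fun.round(2))
c=np.mean([plane("scene",full("scene",(390,238)),.047),plane("side",full("side",(306,283)),.047)],0)
for n,l in {"scene":[(418,408),(515,385),(155,328),(225,375),(165,180),(122,232),(645,320),(625,265)],"side":[(308,392),(403,382),(140,375),(75,328),(537,345),(553,305),(308,430),(403,425)]}.items():
    for u in l:
        d=plane(n,full(n,u),.044)-c;print(n,u,np.hypot(*d[:2]).round(3),np.degrees(np.arctan2(d[1],d[0])).round(1))
for n,px in(("scene",(281,308)),("side",(391,252)),("scene",(182,190)),("side",(166,249)),("scene",(212,168)),("side",(157,225))):print(n,px,plane(n,px,0).round(3))
E
```

```text
cap [0.6144 0.2676 0.047 ] [0.6075 0.2677 0.047 ] tri [0.6147 0.268  0.0453] [-0.03  0.46 -0.21 -0.47]
stud [0.4182 0.3197 0.013 ] [0.4119 0.3236 0.013 ] tri [0.4202 0.3242 0.0087] [-0.04  0.27 -0.11 -0.23]
knob [0.6143 0.2045 0.209 ] [0.6096 0.2072 0.209 ] tri [0.616  0.2066 0.2076] [ 0.    0.02 -0.01 -0.02]
millbase [0.6165 0.2038 0.044 ] [0.6216 0.206  0.044 ] tri [0.6181 0.2056 0.0439] [ 0.05 -0.53  0.25  0.55]
scene (418, 408) 0.162 -120.1
scene (515, 385) 0.156 -99.5
scene (155, 328) 0.16 179.1
scene (225, 375) 0.161 -159.1
scene (165, 180) 0.157 116.9
scene (122, 232) 0.161 140.8
scene (645, 320) 0.166 -63.2
scene (625, 265) 0.144 -43.6
side (308, 392) 0.156 178.9
side (403, 382) 0.153 -160.3
side (140, 375) 0.166 142.9
side (75, 328) 0.16 114.0
side (537, 345) 0.168 -125.4
side (553, 305) 0.162 -103.4
side (308, 430) 0.2 178.8
side (403, 425) 0.201 -166.5
scene (281, 308) [0.387 0.008 0.   ]
side (391, 252) [0.376 0.02  0.   ]
scene (182, 190) [0.409 0.493 0.   ]
side (166, 249) [0.396 0.502 0.   ]
scene (212, 168) [0.528 0.55  0.   ]
side (157, 225) [0.506 0.552 0.   ]
```

```bash
cat > plan.py <<'E'
from station import *
import numpy as np
from scipy.spatial.transform import Rotation as Ro
C=np.array([.613,.268])
def plan(way):
    """way: (r, theta_deg, z) with tool y tangential; prints per-waypoint shift (cm, tool axes) and turn."""
    s=get_state();q=s["tool_rot"];R=Ro.from_quat([*q[1:],q[0]]).as_matrix();p=s["tcp_pos"]
    ya=np.degrees(np.arctan2(R[1,1],R[0,1]));d=p[:2]-C
    print("t",round(s["time"],2),"tcp",p.round(4),"r",np.hypot(*d).round(4),"th",np.degrees(np.arctan2(d[1],d[0])).round(1)%360,"yaw",ya.round(1),"F",s["contact_force"].round(1),"w",round(s["grip_width"],3))
    for r,th,z in way:
        a=np.radians(th);X=np.array([*(C+r*np.array([np.cos(a),np.sin(a)])),z])
        t=(ya-(th-90)+180)%360-180
        print((r,th,z),(R.T@(X-p)*100).round(1).tolist(),round(np.radians(t),2))
E
python3 -c "
from plan import *
plan([(.22,190,.2),(.22,190,.025)])"
```

```text
t 0.1 tcp [0.2568 0.5693 0.2306] r 0.4665 th 139.8 yaw 65.7 F [ 0.4 -0.5  0. ] w 0.086
(0.22, 190, 0.2) [-26.7, -25.2, 3.1] -0.6
(0.22, 190, 0.025) [-26.7, -25.2, 20.6] -0.6
```

>>> move_arm(
  delta_pos=[
    [-2,-2,0],
    [-5,-5,0],
    [-8.5,-8,0.5],
    [-12,-11.5,1],
    [-15.5,-15,1.5],
    [-19,-18,2],
    [-22.5,-21.5,2.5],
    [-25,-24,3],
  ],
  turn=[-0.05,-0.12,-0.2,-0.3,-0.4,-0.48,-0.55,-0.6],
  claw=1,
  newtons=20,
)

```text
time: 0.77
tcp_pos: [0.3762, 0.2725, 0.2046]
tool_rot: [0.0, -0.09, 0.996, 0.0]
contact_force: [1.1, -0.7, -0.3]
grip_width: -0.0
grip_force: 0.0
```

```bash
python3 -c "
from plan import *
plan([(.22,190,.2),(.22,190,.025)])"
```

```text
t 0.77 tcp [0.3762 0.2725 0.2046] r 0.2368 th 178.9 yaw 100.3 F [ 1.1 -0.7 -0.3] w -0.0
(0.22, 190, 0.2) [-1.2, -4.6, 0.5] 0.01
(0.22, 190, 0.025) [-1.2, -4.6, 18.0] 0.01
```

>>> move_arm(
  delta_pos=[
    [0,0,0],
    [0,0,0],
  ],
  turn=[0,0],
)

```text
time: 0.93
tcp_pos: [0.3763, 0.2723, 0.2044]
tool_rot: [-0.001, -0.086, 0.996, -0.0]
contact_force: [0.0, 0.5, 0.3]
grip_width: -0.0002
grip_force: 0.0
```

```bash
python3 -c "
from plan import *
plan([(.22,190,.2),(.22,190,.025),(.16,190,.025)])"
```

```text
t 0.93 tcp [0.3763 0.2723 0.2044] r 0.2367 th 179.0 yaw 99.8 F [0.  0.5 0.3] w -0.0
(0.22, 190, 0.2) [-1.2, -4.5, 0.4] -0.0
(0.22, 190, 0.025) [-1.3, -4.5, 17.9] -0.0
(0.16, 190, 0.025) [-7.3, -4.5, 17.9] -0.0
```

>>> move_arm(
  delta_pos=[
    [-0.5,-2,1],
    [-1.3,-4.5,3],
    [-1.3,-4.5,6],
    [-1.3,-4.5,9],
    [-1.3,-4.5,12],
    [-1.3,-4.5,15],
    [-1.3,-4.5,17],
    [-1.3,-4.5,17.9],
  ],
  turn=[0,0,0,0,0,0,0,0],
)

```text
time: 1.6
tcp_pos: [0.3951, 0.2329, 0.0232]
tool_rot: [-0.002, -0.089, 0.996, -0.001]
contact_force: [-0.8, -0.6, 1.0]
grip_width: 0.0001
grip_force: 0.0
```

>>> move_arm(
  delta_pos=[
    [-1,0,0],
    [-2,0,0],
    [-3,0,0],
    [-3,0,0],
  ],
  turn=[0,0,0,0],
)

```text
time: 1.93
tcp_pos: [0.4306, 0.2395, 0.0276]
tool_rot: [0.003, -0.088, 0.996, 0.001]
contact_force: [0.9, -0.1, 0.0]
grip_width: -0.0001
grip_force: 0.0
```

```bash
python3 -c "
from plan import *
import cv2
plan([(.16,190,.025)])
a=read_camera('side')[100:270,150:380,::-1];b=read_camera('scene')[80:250,150:380,::-1]
cv2.imwrite('pics/c.png',cv2.resize(np.hstack([a,b]),(800,296),interpolation=cv2.INTER_CUBIC))"
```

```text
t 1.93 tcp [0.4306 0.2395 0.0276] r 0.1846 th 188.9 yaw 100.1 F [ 0.9 -0.1  0. ] w -0.0
(0.16, 190, 0.025) [-2.5, -0.4, 0.3] 0.0
```

View pics/c.png

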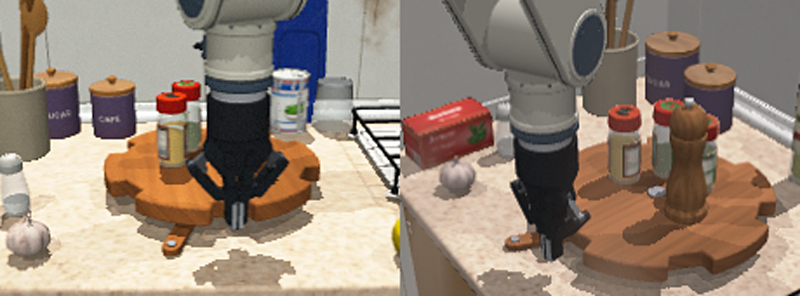

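The picture shows the shut fingers at about (238,215) in the side half, in front of the front hollow and right of the pointer, clear of the mill and jars. I'll go in and sweep.

>>> move_arm(
  delta_pos=[
    [-0.8,0,0.1],
    [-1.6,0,0.2],
    [-2.2,0,0.3],
    [-2.4,0,0.3],
    [-2.4,0,0.3],
  ],
  turn=[0,0,0,0,0],
)

```text
time: 2.45
tcp_pos: [0.4507, 0.2419, 0.0228]
tool_rot: [0.0, -0.088, 0.996, 0.0]
contact_force: [-0.2, 0.3, -0.2]
grip_width: 0.0
grip_force: 0.0
```

```bash
python3 -c "
from plan import *
plan([(.16,t,.025) for t in (187,184,181,178,175,172,169,166)])"
```

```text
t 2.45 tcp [0.4507 0.2419 0.0228] r 0.1644 th 189.1 yaw 100.1 F [-0.2  0.3 -0.2] w 0.0
(0.16, 187, 0.025) [-0.5, 0.6, -0.2] 0.05
(0.16, 184, 0.025) [-0.5, 1.4, -0.2] 0.11
(0.16, 181, 0.025) [-0.6, 2.2, -0.2] 0.16
(0.16, 178, 0.025) [-0.8, 3.1, -0.2] 0.21
(0.16, 175, 0.025) [-1.0, 3.9, -0.2] 0.26
(0.16, 172, 0.025) [-1.2, 4.7, -0.2] 0.32
(0.16, 169, 0.025) [-1.5, 5.5, -0.2] 0.37
(0.16, 166, 0.025) [-1.8, 6.3, -0.2] 0.42
```

>>> move_arm(
  delta_pos=[
    [-0.4,0.4,-0.1],
    [-0.5,0.8,-0.1],
    [-0.5,1.3,-0.1],
    [-0.5,1.8,-0.1],
    [-0.6,2.3,-0.1],
    [-0.7,2.8,-0.1],
    [-0.9,3.4,-0.1],
    [-1.0,3.9,-0.1],
  ],
  turn=[0.03,0.06,0.1,0.13,0.16,0.2,0.23,0.26],
)

```text
time: 3.12
tcp_pos: [0.452, 0.2817, 0.0235]
tool_rot: [-0.001, 0.043, 0.999, -0.001]
contact_force: [1.4, -1.2, -0.3]
grip_width: -0.0002
grip_force: 0.7
```

```bash
python3 -c "
from plan import *
plan([(.16,t,.025) for t in (173,170,167,164,161,158,155,152)])"
```

```text
t 3.12 tcp [0.452  0.2817 0.0235] r 0.1616 th 175.1 yaw 85.1 F [ 1.4 -1.2 -0.3] w -0.0
(0.16, 173, 0.025) [-0.2, 0.6, -0.2] 0.04
(0.16, 170, 0.025) [-0.2, 1.4, -0.2] 0.09
(0.16, 167, 0.025) [-0.3, 2.3, -0.2] 0.14
(0.16, 164, 0.025) [-0.5, 3.1, -0.2] 0.19
(0.16, 161, 0.025) [-0.6, 3.9, -0.2] 0.25
(0.16, 158, 0.025) [-0.9, 4.7, -0.2] 0.3
(0.16, 155, 0.025) [-1.1, 5.5, -0.2] 0.35
(0.16, 152, 0.025) [-1.4, 6.3, -0.2] 0.4
```

>>> move_arm(
  delta_pos=[
    [-0.1,0.7,0],
    [-0.1,1.4,0],
    [-0.2,2.1,0],
    [-0.3,2.8,0],
    [-0.4,3.5,0],
    [-0.6,4.1,0],
    [-0.8,4.8,0],
    [-1.0,5.5,0],
  ],
  turn=[0.044,0.087,0.131,0.175,0.218,0.262,0.305,0.349],
)

```text
time: 3.78
tcp_pos: [0.4666, 0.3355, 0.0234]
tool_rot: [-0.001, 0.216, 0.976, -0.001]
contact_force: [0.5, -1.4, 0.8]
grip_width: -0.0002
grip_force: 0.7
```

```bash
python3 -c "
from plan import *
plan([(.16,t,.025) for t in (135,)])"
```

```text
t 3.78 tcp [0.4666 0.3355 0.0234] r 0.1612 th 155.2 yaw 65.1 F [ 0.5 -1.4  0.8] w -0.0
(0.16, 135, 0.025) [-1.1, 5.5, -0.2] 0.35
```

>>> move_arm(
  delta_pos=[
    [-0.1,0.7,0],
    [-0.1,1.4,0],
    [-0.2,2.1,0],
    [-0.3,2.8,0],
    [-0.4,3.5,0],
    [-0.6,4.1,0],
    [-0.7,4.6,0],
    [-0.8,4.9,0],
  ],
  turn=[0.044,0.087,0.131,0.175,0.218,0.262,0.292,0.31],
)

```text
time: 4.45
tcp_pos: [0.4947, 0.3769, 0.0233]
tool_rot: [-0.0, 0.364, 0.932, -0.001]
contact_force: [-1.1, -0.6, -0.2]
grip_width: -0.0002
grip_force: 0.7
```

>>> move_arm(
  delta_pos=[
    [0,0.1,0],
    [0,0.1,0],
    [0,-0.3,0],
    [0,-0.6,0],
    [1,-0.6,0],
    [3,-0.6,0],
    [5,-0.6,0],
    [6,-0.6,0],
  ],
  turn=[0,0,0,0,0,0,0,0],
)

```text
time: 5.12
tcp_pos: [0.4452, 0.4144, 0.0239]
tool_rot: [-0.0, 0.363, 0.932, 0.0]
contact_force: [-0.4, 0.2, 0.7]
grip_width: -0.0002
grip_force: 0.0
```

```bash
python3 -c "
from plan import *
import cv2
plan([(.24,t,.03) for t in (160,180,195)]+[(.16,195,.025)])
a=read_camera('side')[100:270,150:380,::-1];b=read_camera('scene')[80:250,150:380,::-1]
cv2.imwrite('pics/d.png',cv2.resize(np.hstack([a,b]),(800,296),interpolation=cv2.INTER_CUBIC))"
```

```text
t 5.12 tcp [0.4452 0.4144 0.0239] r 0.2227 th 138.9 yaw 47.5 F [-0.4  0.2  0.7] w -0.0
(0.24, 160, 0.03) [-0.1, -8.6, -0.6] -0.39
(0.24, 180, 0.03) [-4.6, -15.7, -0.6] -0.74
(0.24, 195, 0.03) [-9.4, -19.7, -0.6] -1.0
(0.16, 195, 0.025) [-13.7, -12.9, -0.1] -1.0
```

View pics/d.png

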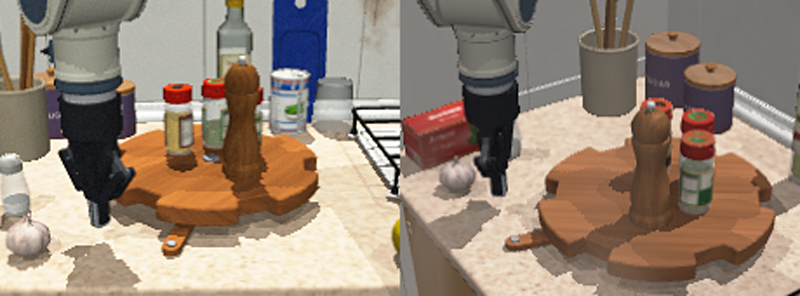

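The mill has turned towards the front, with its knob at (241,62) in the side half and (650,102) in the scene half. The hand is clear of the garlic, which has not moved.

```bash
python3 -c "
from h import *
C=np.array([.613,.268])
def px(n,u): return (150+u[0]/1.739,100+u[1]/1.739) if n=='side' else (150+(u[0]-400)/1.739,80+u[1]/1.739)
A=px('scene',(650,102));B=px('side',(241,62))
X=least_squares(lambda X:np.r_[proj('scene',X)[0]-A,proj('side',X)[0]-B],[.6,.2,.2]);d=X.x[:2]-C
print(X.x.round(4),X.fun.round(1),np.hypot(*d),np.degrees(np.arctan2(d[1],d[0]))%360)
for n,z in(('side',.044),('scene',.044)):
  for h in range(6):
    for th in (139-5+60*h,):
      a=np.radians([th-11,th+11]);p=proj(n,[[C[0]+.165*np.cos(t),C[1]+.165*np.sin(t),z] for t in a])
      o=(150,100) if n=='side' else (150,80)
      print(n,th%360,((p-o)*1.739+([400,0] if n=='scene' else 0)).round().tolist())
"
```

```text
[0.5719 0.2283 0.2069] [ 0.   1.5 -0.6 -1.5] 0.05713484343752733 224.00000689217882
side 134 [[113.0, 183.0], [142.0, 197.0]]
side 194 [[220.0, 207.0], [267.0, 201.0]]
side 254 [[315.0, 177.0], [319.0, 160.0]]
side 314 [[292.0, 136.0], [263.0, 127.0]]
side 14 [[203.0, 122.0], [169.0, 125.0]]
side 74 [[120.0, 141.0], [105.0, 155.0]]
scene 134 [[549.0, 168.0], [536.0, 191.0]]
scene 194 [[556.0, 234.0], [591.0, 253.0]]
scene 254 [[677.0, 264.0], [724.0, 254.0]]
scene 314 [[771.0, 218.0], [773.0, 193.0]]
scene 14 [[740.0, 156.0], [706.0, 142.0]]
scene 74 [[637.0, 135.0], [599.0, 141.0]]
```

```bash
python3 -c "
from plan import *
plan([(.235,t,.028) for t in (142,147,153,160,167,174,180)])"
```

```text
t 5.22 tcp [0.4455 0.4143 0.0239] r 0.2224 th 138.9 yaw 47.6 F [-0.1 -0.2 -0.4] w -0.0
(0.235, 142, 0.028) [1.2, -1.3, -0.4] -0.08
(0.235, 147, 0.028) [1.0, -3.4, -0.4] -0.16
(0.235, 153, 0.028) [0.4, -5.8, -0.4] -0.27
(0.235, 160, 0.028) [-0.5, -8.5, -0.4] -0.39
(0.235, 167, 0.028) [-1.8, -11.0, -0.4] -0.51
(0.235, 174, 0.028) [-3.3, -13.5, -0.4] -0.64
(0.235, 180, 0.028) [-4.9, -15.4, -0.4] -0.74
```

>>> move_arm(
  delta_pos=[
    [1.2,-1.3,-0.4],
    [1.0,-3.4,-0.4],
    [0.4,-5.8,-0.4],
    [-0.5,-8.5,-0.4],
    [-1.8,-11.0,-0.4],
    [-3.3,-13.5,-0.4],
    [-4.9,-15.4,-0.4],
    [-4.9,-15.4,-0.4],
  ],
  turn=[-0.08,-0.16,-0.27,-0.39,-0.51,-0.64,-0.74,-0.74],
)

```text
time: 5.88
tcp_pos: [0.3771, 0.2623, 0.0276]
tool_rot: [-0.002, -0.0, 1.0, -0.001]
contact_force: [0.1, -0.8, -0.2]
grip_width: 0.0002
grip_force: 0.0
```

```bash
python3 -c "
from plan import *
plan([(.235,t,.028) for t in (184,190,196,202)]+[(r,202,.025) for r in (.21,.185,.165,.16)])"
```

```text
t 5.88 tcp [0.3771 0.2623 0.0276] r 0.236 th 181.4 yaw 90.0 F [ 0.1 -0.8 -0.2] w 0.0
(0.235, 184, 0.028) [-0.2, -1.1, -0.0] -0.07
(0.235, 190, 0.028) [-0.4, -3.5, -0.0] -0.17
(0.235, 196, 0.028) [-1.0, -5.9, -0.0] -0.28
(0.235, 202, 0.028) [-1.8, -8.2, -0.0] -0.38
(0.21, 202, 0.025) [-4.1, -7.3, 0.3] -0.38
(0.185, 202, 0.025) [-6.4, -6.4, 0.3] -0.38
(0.165, 202, 0.025) [-8.3, -5.6, 0.2] -0.38
(0.16, 202, 0.025) [-8.8, -5.4, 0.2] -0.38
```

>>> move_arm(
  delta_pos=[
    [-0.2,-1.1,0],
    [-0.4,-3.5,0],
    [-1.0,-5.9,0],
    [-1.8,-8.2,0.1],
    [-3,-7.7,0.3],
    [-4.1,-7.3,0.3],
    [-5.2,-6.8,0.3],
    [-5.2,-6.8,0.3],
  ],
  turn=[-0.07,-0.17,-0.28,-0.38,-0.38,-0.38,-0.38,-0.38],
)

```text
time: 6.55
tcp_pos: [0.4347, 0.2003, 0.0254]
tool_rot: [0.003, -0.187, 0.982, 0.001]
contact_force: [0.7, 0.9, 0.2]
grip_width: -0.0002
grip_force: 0.0
```

```bash
python3 -c "
from plan import *
import cv2
plan([(.16,202,.025)])
a=read_camera('side')[100:270,150:380,::-1];b=read_camera('scene')[80:250,150:380,::-1]
cv2.imwrite('pics/e.png',cv2.resize(np.hstack([a,b]),(800,296),interpolation=cv2.INTER_CUBIC))"
```

```text
t 6.55 tcp [0.4347 0.2003 0.0254] r 0.1907 th 200.8 yaw 111.5 F [0.7 0.9 0.2] w -0.0
(0.16, 202, 0.025) [-3.1, -0.4, 0.1] -0.01
```

View pics/e.png

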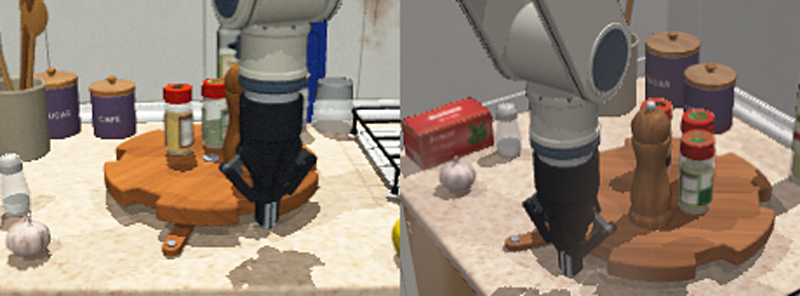

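The fingers are in line with the next hollow: its left edge is at about (240,208) and the fingers are at (266,215). The mill is clear behind the hand.

>>> move_arm(
  delta_pos=[
    [-0.8,-0.2,0],
    [-1.6,-0.3,0],
    [-2.3,-0.3,0],
    [-2.8,-0.3,0],
    [-3.0,-0.3,0],
    [-3.0,-0.3,0],
  ],
  turn=[0,0,0,0,0,0],
)

```text
time: 7.15
tcp_pos: [0.4604, 0.207, 0.0248]
tool_rot: [0.0, -0.187, 0.982, 0.0]
contact_force: [-0.8, -0.3, 0.5]
grip_width: -0.0001
grip_force: 0.0
```

```bash
python3 -c "
from plan import *
plan([(.161,t,.025) for t in (185,138)])"
```

```text
t 7.15 tcp [0.4604 0.207  0.0248] r 0.1644 th 201.8 yaw 111.6 F [-0.8 -0.3  0.5] w -0.0
(0.161, 185, 0.025) [-1.0, 4.6, -0.0] 0.29
(0.161, 138, 0.025) [-9.3, 14.5, -0.0] 1.11
```

>>> move_arm(
  delta_pos=[
    [-0.2,0.4,0],
    [-0.3,0.8,0],
    [-0.4,1.2,0],
    [-0.4,1.7,0],
    [-0.5,2.3,0],
    [-0.6,3.0,0],
    [-0.8,3.7,0],
    [-1.0,4.4,0],
  ],
  turn=[0.03,0.055,0.08,0.11,0.15,0.19,0.235,0.28],
)

```text
time: 7.82
tcp_pos: [0.4519, 0.251, 0.0246]
tool_rot: [-0.001, -0.047, 0.999, -0.0]
contact_force: [-0.5, -1.2, 0.7]
grip_width: 0.0002
grip_force: 0.8
```

>>> move_arm(
  delta_pos=[
    [-0.1,0.7,0],
    [-0.1,1.4,0],
    [-0.2,2.1,0],
    [-0.3,2.8,0],
    [-0.4,3.5,0],
    [-0.6,4.1,0],
    [-0.8,4.8,0],
    [-1.0,5.5,0],
  ],
  turn=[0.044,0.087,0.131,0.175,0.218,0.262,0.305,0.349],
)

```text
time: 8.48
tcp_pos: [0.4565, 0.3067, 0.0245]
tool_rot: [-0.001, 0.127, 0.992, -0.001]
contact_force: [-0.1, -2.4, 0.6]
grip_width: -0.0002
grip_force: 0.7
```

```bash
python3 -c "
from plan import *
plan([(.161,t,.025) for t in (150,145,140,)])"
```

```text
t 8.48 tcp [0.4565 0.3067 0.0245] r 0.1612 th 166.1 yaw 75.5 F [-0.1 -2.4  0.6] w -0.0
(0.161, 150, 0.025) [-0.6, 4.5, -0.1] 0.27
(0.161, 145, 0.025) [-1.0, 5.8, -0.1] 0.36
(0.161, 140, 0.025) [-1.6, 7.1, -0.1] 0.44
```

>>> move_arm(
  delta_pos=[
    [-0.1,0.7,0],
    [-0.1,1.4,0],
    [-0.2,2.1,0],
    [-0.3,2.8,0],
    [-0.4,3.5,0],
    [-0.6,4.2,0],
    [-0.8,4.8,0],
    [-0.9,5.3,0],
  ],
  turn=[0.044,0.087,0.131,0.175,0.218,0.262,0.3,0.33],
)

```text
time: 9.15
tcp_pos: [0.4786, 0.3559, 0.0244]
tool_rot: [-0.001, 0.288, 0.958, -0.001]
contact_force: [-0.6, -2.2, -0.7]
grip_width: -0.0002
grip_force: 0.6
```

>>> move_arm(
  delta_pos=[
    [0,0.4,0],
    [0,0.7,0],
    [0,0.9,0],
    [0,1.0,0],
    [0,1.0,0],
    [0,0.7,0],
    [0,0.5,0],
    [0,0.5,0],
  ],
  turn=[0.02,0.04,0.05,0.06,0.06,0.06,0.06,0.06],
)

```text
time: 9.82
tcp_pos: [0.4818, 0.3599, 0.0248]
tool_rot: [-0.0, 0.315, 0.949, -0.0]
contact_force: [0.7, -0.6, 1.4]
grip_width: 0.0002
grip_force: 0.0
```

```bash
python3 -c "
from plan import *
import cv2
plan([])
a=read_camera('side')[100:270,195:345,::-1];b=read_camera('scene')[80:250,200:350,::-1]
cv2.imwrite('pics/f.png',cv2.resize(np.hstack([a,b]),(800,453),interpolation=cv2.INTER_CUBIC))"
```

```text
t 9.82 tcp [0.4818 0.3599 0.0248] r 0.1602 th 145.0 yaw 53.2 F [ 0.7 -0.6  1.4] w 0.0
```

View pics/f.png

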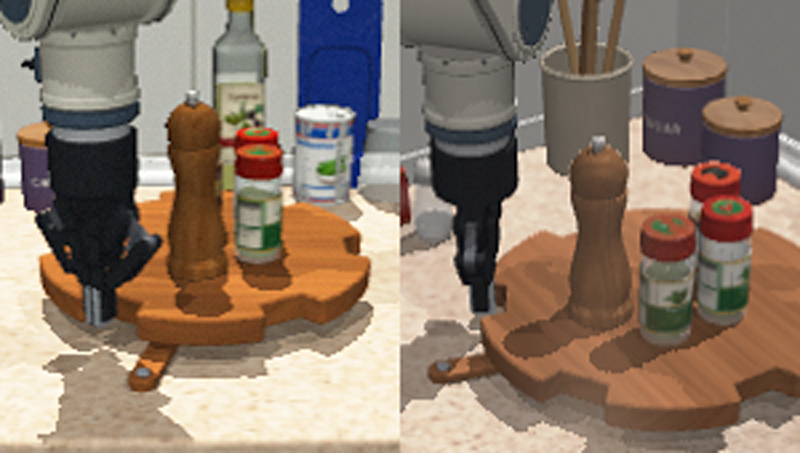

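The knob is at (193,95) in the side half and (598,142) in the scene half, and the stud is at (143,373) and (441,369). The mill base is near (198,268) and (600,311), almost at the front.

```bash
python3 -c "
from h import *
S=800/300
def px(n,u): return (195+(u[0]+.5)/S-.5,100+(u[1]+.5)/S-.5) if n=='side' else (200+(u[0]-399.5)/S-.5,80+(u[1]+.5)/S-.5)
def tri(a,b):
    A=px('scene',a);B=px('side',b);return least_squares(lambda X:np.r_[proj('scene',X)[0]-A,proj('side',X)[0]-B],[.6,.2,.1])
k=tri((598,142),(193,95));s=tri((441,369),(143,373));m=tri((600,311),(198,268))
for nm,r in(('knob',k),('stud',s),('base',m)):
  print(nm,r.x.round(4),r.fun.round(1),[(np.hypot(*(r.x[:2]-c)).round(4),np.degrees(np.arctan2(r.x[1]-c[1],r.x[0]-c[0])).round(1)) for c in ([.613,.268],[.6147,.268])])
"
```

```text
knob [0.5547 0.2784 0.2088] [-0. -0.  0.  0.] [(np.float64(0.0592), np.float64(169.9)), (np.float64(0.0608), np.float64(170.2))]
stud [0.4168 0.3225 0.0095] [ 0.1 -0.4  0.1  0.3] [(np.float64(0.2037), np.float64(164.5)), (np.float64(0.2053), np.float64(164.6))]
base [0.5539 0.275  0.0437] [-0.   0.4 -0.2 -0.3] [(np.float64(0.0595), np.float64(173.2)), (np.float64(0.0612), np.float64(173.4))]
```

>>> move_arm(
  delta_pos=[
    [0,0.4,0],
    [0,0.7,0],
    [0,1.0,0],
    [-0.1,1.3,0],
    [-0.1,1.6,0],
    [-0.1,1.85,0],
    [-0.1,2.05,0],
    [-0.1,2.05,0],
  ],
  turn=[0.02,0.04,0.06,0.08,0.1,0.115,0.127,0.127],
)

```text
time: 10.58
tcp_pos: [0.4956, 0.3766, 0.0248]
tool_rot: [0.0, 0.375, 0.927, 0.0]
contact_force: [-0.2, 0.3, -1.2]
grip_width: -0.0001
grip_force: 0.1
```

>>> move_arm(
  delta_pos=[
    [0,0,0],
    [0,-0.3,0],
    [0,-0.6,0],
    [1,-0.6,0],
    [2.5,-0.6,0],
    [4,-0.6,0],
    [5,-0.6,0],
    [5,-0.6,0],
  ],
  turn=[0,0,0,0,0,0,0,0],
)

```text
time: 11.25
tcp_pos: [0.4529, 0.4086, 0.0248]
tool_rot: [-0.0, 0.374, 0.928, -0.0]
contact_force: [0.7, 0.0, -0.3]
grip_width: 0.0
grip_force: 0.0
```

```bash
python3 -c "
from plan import *
import cv2
plan([])
a=read_camera('side')[110:255,205:335,::-1];b=read_camera('scene')[110:255,205:335,::-1]
cv2.imwrite('pics/g.png',cv2.resize(np.hstack([a,b]),(780,435),interpolation=cv2.INTER_CUBIC))"
```

```text
t 11.25 tcp [0.4529 0.4086 0.0248] r 0.2131 th 138.7 yaw 46.1 F [ 0.7  0.  -0.3] w 0.0
```

View pics/g.png

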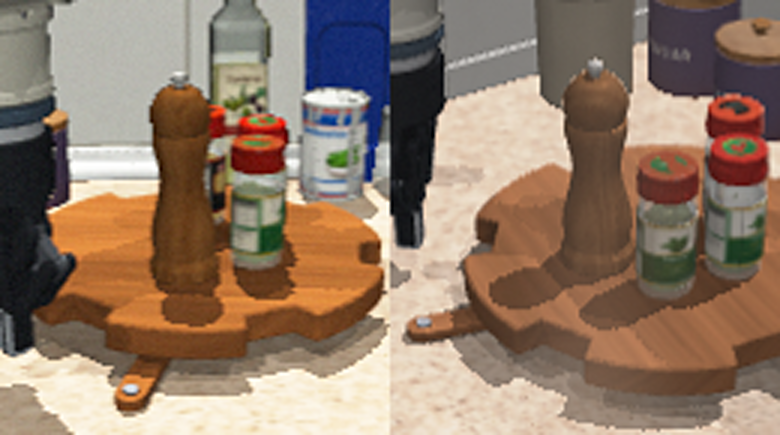

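The knob is at (180,79) and (595,69), and the stud is at (131,389) and (423,322). The hand is outside the rim.

```bash
python3 -c "
from h import *
S=3
def px(n,u): return (205+(u[0]-(390 if n=='scene' else 0)+.5)/S-.5,110+(u[1]+.5)/S-.5)
def tri(a,b):
    A=px('scene',a);B=px('side',b);return least_squares(lambda X:np.r_[proj('scene',X)[0]-A,proj('side',X)[0]-B],[.6,.2,.1])
k=tri((595,69),(180,79));s=tri((423,322),(131,389));m=tri((597,258),(186,275))
for nm,r in(('knob',k),('stud',s),('base',m)):
  print(nm,r.x.round(4),r.fun.round(1),[(np.hypot(*(r.x[:2]-c)).round(4),np.degrees(np.arctan2(r.x[1]-c[1],r.x[0]-c[0])).round(1)) for c in ([.613,.268],[.6147,.268])])
# automatic knob centroid: bright grey pixels near
import cv2
im=cv2.imread('pics/g.png')
# predicted hollow mouth corners for hollow angle h, disc top
for h in (140,142,144):
  for n in ('side','scene'):
    a=np.radians([h+60-10.8,h+60+10.8]);p=proj(n,[[.6138+.165*np.cos(t),.268+.165*np.sin(t),.044] for t in a]);print(h+60,n,((p-[205,110]+.5)*3-.5+([390,0] if n=='scene' else 0)).round().tolist())
"
```

```text
knob [0.5561 0.284  0.2069] [-0. -0.  0.  0.] [(np.float64(0.0592), np.float64(164.3)), (np.float64(0.0608), np.float64(164.8))]
stud [0.4185 0.323  0.0101] [-0.   0.1 -0.1 -0.1] [(np.float64(0.2022), np.float64(164.2)), (np.float64(0.2038), np.float64(164.3))]
base [0.555  0.2811 0.0409] [-0.1  0.7 -0.3 -0.7] [(np.float64(0.0594), np.float64(167.3)), (np.float64(0.0611), np.float64(167.7))]
200 side [[240.0, 326.0], [314.0, 313.0]]
200 scene [[510.0, 324.0], [577.0, 354.0]]
202 side [[247.0, 325.0], [320.0, 311.0]]
202 scene [[515.0, 328.0], [585.0, 356.0]]
204 side [[255.0, 325.0], [325.0, 309.0]]
204 scene [[521.0, 331.0], [592.0, 358.0]]
```

```bash
python3 -c "
from h import *
def xy(us,ud,z): return least_squares(lambda q:[proj('scene',[*q,z])[0,0]-us,proj('side',[*q,z])[0,0]-ud],[.6,.25]).x
f=lambda u:205+(u+.5)/3-.5
c=xy(full('scene',(390,0))[0],full('side',(306,0))[0],.048);s=xy(f(33),f(131),.013)
s0=xy(full('scene',(66,0))[0],full('side',(213,0))[0],.013)
an=lambda p:np.degrees(np.arctan2(*(p-c)[::-1])).round(1)
print('cap',c,'stud',s,an(s),s0,an(s0))
for nm,a,b,z in(('knob',205,180,.21),('head',207,181,.185),('base',207.5,186,.05)):
  p=xy(f(a),f(b),z);print(nm,p,np.hypot(*(p-c)),an(p))
"
```

```text
cap [0.61432294 0.26747447] stud [0.41864249 0.32278623] 164.2 [0.42044904 0.32385695] 163.8
knob [0.55606416 0.28397651] 0.060550836473951895 164.2
head [0.55731745 0.28338262] 0.059183573112218876 164.4
base [0.55517171 0.28025745] 0.060516720099494624 167.8
```

>>> move_arm(
  delta_pos=[
    [0.5,0,-1],
    [1,0,-3],
    [1,0,-6],
    [1,0,-9],
    [1,0,-12],
    [1,0,-14],
    [1,0,-15],
    [1,0,-15],
  ],
  turn=[0,0,0,0,0,0,0,0],
)

```text
time: 12.02
tcp_pos: [0.4492, 0.4144, 0.1779]
tool_rot: [0.001, 0.375, 0.927, 0.002]
contact_force: [-0.4, 0.1, -0.1]
grip_width: -0.0001
grip_force: 0.0
```

```bash
python3 -c "
from plan import *
plan([]);print(sign_off())"
```

```text
t 12.02 tcp [0.4492 0.4144 0.1779] r 0.2197 th 138.2 yaw 45.9 F [-0.4  0.1 -0.1] w -0.0
the job is handed in; nothing more can be done
None
```

I turned the carousel about 108° clockwise by pushing in its rim hollows; the mill's knob and head now line up with the pointer to within about 1° (a rougher reading of its base was about 3° off), and the job was handed in at about 12 s with the arm raised clear.

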